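Third hand at the snowshoe bench

ROBOT

A 7-joint arm with a two-finger parallel gripper is mounted at the origin on the work surface. World frame = base frame: x ahead of the robot, y to its left, z up, the work surface at z = 0. Lengths are in mm, angles in degrees, forces in N, time in s.
With the tool pointing down it reaches from about 400 to 900 mm from the base axis. Payload 5.5 kg.
Tool frame: the origin (TCP) lies midway between the tips of the shut fingers; the grasp point (between the pads) lies 19 mm behind it (env.hold_point_z is the z of the grasp point in the tool frame, in mm); z points along the fingers, y is the line along which they close (so a half turn about z gives the same grasp; the last joint's range is limited). The gripper opens to 85 mm and grips with 20 to 120 N. Pads are 22 mm wide; open, the fingers measure 114 mm over their backs; the gripper's body (76 mm by 85 mm) begins 54 mm behind the grasp point. The pads swing forward as they close: fully open they stand 13 mm farther back than shut.
Start: joints at [79.767, 28.699, -24.465, 88.831, 12.651, 65.22, -12.049], TCP at [277.95, -587.574, 231.31] pointing down, gripper open.
Joint ranges: [-164.97, 164.97], [-17.58, 116.51], [-87.97, 89.64], [11.32, 138.91], [-80.73, 260.73], [10.89, 115.49], [-147.41, 147.41]. Speed limits (degrees/s): [147.25, 147.25, 180, 180, 180, 180, 180].

INTERFACE

Orientations are given as a 3x3 rotation matrix whose columns are the frame's x, y, z axes.
In Python, from workcell import env gives the robot as it stands.
- The arm moves only by the shell command python3 -m crank 'ROWS' [OPENING] [FORCE]. ROWS is JSON, a list of rows, each a list of 4 numbers: the shift along the tool's x, y, z normalised to -1 to 1, where 1 is 50 cm, then the turn about the tool's z normalised to -1 to 1, where 1 is 60 degrees. In form: [[x, y, z, spin], ...]. A call has 1 to 20 rows; each row is the pose to reach, as a shift and turn from the pose commanded when the call began, along the tool's axes at that moment; what a row does not reach only later rows make up. A row lasts 1/12 s, in which the tool goes at most 41.7 mm and 7.16 degrees, less where a joint would pass 70% of its speed; a pose out of reach is approached as far as the arm can. A call with a number of a shift or a turn outside -1 to 1 is refused whole. A call with a gripper value outside its range is refused whole. OPENING is the opening, from 0 (shut) to 1 (fully open), set as the call begins (- or left out, the last holds). The fingers move at their own pace and stop on an object; FORCE is the grip in N (left out, the last holds). Time passes only in rows, so rows that repeat a pose let the fingers close. It gives the time, the measured TCP pose, the force, the opening and the grip force at its end, in the units of the state.
- env.state(): the state, without advancing time (a new reading comes with each control period).
- env.capture(name): name is "side" or "top" or "wrist"; returns (picture, depth): 420x560x3 uint8, blue, green, red; 420x560 float32, mm along the optical axis (not along the pixel's ray), 0 where there is no reading.
- env.camera_model(name): a dict with "K" (3x3 intrinsics, pixels), "R" (3x3) and "t" (3): a world point X has camera coordinates R X + t; the wrist camera has in their place "tool_from_camera" (4x4, takes a point from camera to tool coordinates, whose origin is the TCP and whose axes are the flange's). Camera axes: x right, y down, z forward; pixel columns grow to the right and rows downward; lengths in mm; the calibration is good to about 2 mm. A picture is of the moment at which its call begins: read the wrist's pose just before it. camera_model takes no time and is no camera call.
- env.hand_in(): hands the job in; it is judged then, once.
The state is a dict: "clock": time; "joints": joint angles; "joint_velocities": joint speeds; "joint_efforts": joint torques, N m; "tool_pos": TCP position; "eef_rot": TCP orientation; "ft_force": force on the tool from outside, world axes, zero at the start; "torque": the same for the moment, N m; "opening": opening from 0.0 (shut) to 1.0 (fully open); "finger_force": force on a finger pad.
Only numpy, scipy, OpenCV 4.12 (cv2) and the standard library are available. Lean on these libraries where they do the work, as an engineer would, in place of code of your own. Each camera call takes 0.05 s, during which the arm holds its last target. There are 200 camera calls.

TASK

Swing the clamp lever of the mending jig back, a good quarter turn, so the seat is free. Then stand the cast aluminium hinge block flat on the amber binding base, square and centred in front of the sprung steel stop plate, its plain flat nose (the end without the knuckle ears) towards the plate, and press it against the plate until the spring is about half compressed, never bottoming it. Finish while still holding it there with that steady push, as a third hand for the mender, and leave the other things on the bench where they are.

Things in the scene. Friction and masses are not known exactly. Their poses are not given: they have to be found in the camera images.
- jig: fixed mending jig, place and yaw vary: plywood board 260 x 280 x 18 mm; on it the fixed amber binding base, 72 mm wide (x), y = -120 to 50 mm, flat top 26 mm above the bench. Origin: centre of the board's underside; +y points to the sprung stop, z up. A wooden spring housing 64 x 36 mm stands at y = 92 to 128 mm, its top 62 mm above the bench
- seat (a point): point on the top of the binding base, centred (x) and 28 mm in front of the stop plate's rest position; jig origin + (0, 27, 26) mm, axes as the jig's. The hinge block's origin comes here when its nose just meets the plate; it moves on in +y as the spring gives
- stop (a joint): travel of the sprung stop plate in the jig's +y, m: 0 at rest, 0.024 bottomed, half way 0.012. The spring needs 3 N to start moving and then 0.6 N per mm more (10.2 N at half way)
- stop_face (a point): centre of the front face of the stop plate (steel, 56 mm wide, 28 mm high, 8 mm thick), 44 mm above the bench, at jig (0, 55, 44) mm at rest; moves with the plate. The plate spans 30 to 58 mm above the bench
- lever (a joint): angle of the swing clamp lever, rad, about a vertical pivot: 0 when its arm points along the jig's +x across the binding base; growing as it turns clockwise seen from above (towards the jig's -y); at 1.57 it points along the jig's -y, clear of the seat; end stop 1.9. Starts at 0 to 0.35. Light friction (about 0.6 N at the handle), stays where left
- lever_pivot (a point): the lever's pivot axis, at jig (-95, -10, 42) mm; fixed to the jig, on a steel block 36 x 36 mm
- lever_handle (a point): middle part of the lever's upright black round handle: 16 mm diameter, 54 to 100 mm above the bench, this point 82 mm above the bench and 150 mm from the pivot axis. The flat arm under it is 16 mm wide, 44 to 54 mm above the bench with a rubber foot below
- hinge_block: loose cast aluminium hinge block, about 0.19 kg: body 36 mm wide (x), 56 mm long (y), 34 mm high, with two rounded knuckle ears on top at its -y end rising to 52 mm. Origin at the centre of its underside; +y points out of its plain flat nose. Starts upright on the bench on the robot's right. Grip it across its 36 mm width
- block_nose (a point): centre of the hinge block's flat nose face: block origin + (0, 28, 17) mm
- wing_nut_a: zinc wing nut, 18 mm hub, 46 mm over the wings, 18 mm high, origin under its centre; a bystander, leave it alone. Lies on the bench
- wing_nut_b: zinc wing nut, 18 mm hub, 46 mm over the wings, 18 mm high, origin under its centre; a bystander, leave it alone. Lies on the jig board
- wing_nut_c: zinc wing nut, 18 mm hub, 46 mm over the wings, 18 mm high, origin under its centre; a bystander, leave it alone. Lies on the jig board
- punch: round steel punch lying on the bench, 125 mm long, 12 mm diameter; a bystander
- screwdriver: screwdriver lying on the bench; a bystander
- mug: blue mug, 80 mm wide, 90 mm high, origin under its centre; a bystander
Mind the look-alikes: they are no part of the job. Several things have the shape of the hinge_block; the one meant has the colours described above.

How it is judged (in metres and radians):
On the way, in this order (a step that is already met when the one before it is completed fails the run):
1. the clamp lever is swung open, a good quarter turn (value of joint lever above 1.25 rad), for 0.2 s.
2. the hinge block stands on the binding base, nose to the stop plate, and the spring is pressed into the band (value of joint stop between 0.006 and 0.018 m and contact force between hinge_block and stop between 5 and 16 N and contact force between the fingers and hinge_block above 2 N and z of hinge_block in the frame of seat between -0.003 and 0.005 m and angle between hinge_block's own z axis and vertical below 0.1 rad and x of block_nose in the frame of seat between -0.012 and 0.012 m and y of block_nose in the frame of seat above 0.025 m and angle between the y axis of hinge_block and the y axis of jig, either way round below 0.13 rad and value of joint lever above 1.25 rad), for 0.2 s.
At the end, for the whole second after the job is handed in: Robot still holding the block (over 2 N) at rest, flat on the binding base (within 5 mm, tilt < 0.1 rad), nose to the plate, centred within 12 mm, square within 0.13 rad, spring compressed 6 to 18 of 24 mm, 5 to 16 N on the plate, lever past 1.25 rad, for the last second (all of step 2 and linear speed of hinge_block below 0.01 m/s); the arm keeps its last pose, push and grip.
It fails at once if the stop spring is bottomed (beyond 22.5 mm) (value of joint stop above 0.0225 m).
It fails at once if a wing nut, the punch, the screwdriver or the mug is moved more than 25 mm (distance of any of wing_nut_a, wing_nut_b, wing_nut_c, punch, screwdriver, mug from where it was at the start of the episode above 0.025 m).
It also fails if it takes over 69 s, if anything falls off the work surface, if the arm or the gripper's body presses on something with over 40 N, if the wrist force passes 120 N, or if a joint passes its speed limit or range.

## Working session

There is one attempt and no reset: what is moved stays moved. The work goes in short steps, Python scripts to look and compute and a shell command to move; the robot and the scene stay as the last step left them, time stands still between calls to the robot, and variables do not carry over. Pictures are saved under pics/ and viewed, at most 10 in all, crops included, and the job is handed in when it is done.

```bash
mkdir -p pics; ls
cat > h.py <<'E'
import numpy as np, cv2
from workcell import env
def cast(cam,u,v,z):
    m=env.camera_model(cam);K,R,t=[np.array(m[k]) for k in("K","R","t")]
    d=R.T@np.linalg.inv(K)@np.array([u,v,1.]);c=-R.T@t
    return c+d*(z-c[2])/d[2]
def cloud(cam,depth):
    m=env.camera_model(cam);K,R,t=[np.array(m[k]) for k in("K","R","t")]
    v,u=np.mgrid[:depth.shape[0],:depth.shape[1]]
    p=np.stack([u,v,np.ones_like(u)],-1)@np.linalg.inv(K).T*depth[...,None]
    return (p-t)@R
E
python3 - <<'E'
from h import *
for n in("top","side"):
    p,d=env.capture(n);cv2.imwrite(f"pics/{n}0.png",p);np.save(f"pics/{n}0.npy",d)
    m=env.camera_model(n);print(n,np.round(m["K"],1).tolist(),np.round(m["R"],3).tolist(),np.round(m["t"],1))
s=env.state();print(s)
E
```

```text
pics
top [[380.5, 0.0, 282.4], [0.0, 380.5, 210.7], [0.0, 0.0, 1.0]] [[-0.015, -1.0, -0.011], [-0.998, 0.015, -0.058], [0.058, 0.01, -0.998]] [   2.   508.4 1264.8]
side [[458.3, 0.0, 274.8], [0.0, 458.3, 210.8], [0.0, 0.0, 1.0]] [[0.997, -0.071, -0.009], [-0.06, -0.753, -0.656], [0.04, 0.654, -0.755]] [-505.9   80.4 1250.3]
{'clock': 0.1, 'joints': array([ 79.76764137,  28.7508399 , -24.45299574,  88.88510484,
        12.65077238,  65.21908217, -12.05080721]), 'joint_velocities': array([-0.02977099,  0.00860918, -0.02677153, -0.09318907, -0.00408875,
        0.02689271,  0.02138693]), 'joint_efforts': array([-1.08647460e-02, -5.70814705e+01, -5.83814979e+00, -2.81747514e+01,
        1.06351238e-02,  5.60710250e-03, -3.78018274e-05]), 'tool_pos': array([ 277.60097196, -587.0522658 ,  230.33751185]), 'eef_rot': array([[ 9.03988487e-01,  4.27556225e-01, -6.99124480e-04],
       [ 4.27556792e-01, -9.03987010e-01,  1.63594430e-03],
       [ 6.74587208e-05, -1.77779023e-03, -9.99998417e-01]]), 'ft_force': array([ 0.11045166, -0.90240056,  0.30553828]), 'torque': array([-0.03481739,  0.02903332,  0.02652823]), 'finger_force': 0.0, 'opening': 0.9996305685158603}
```

View pics/top0.png

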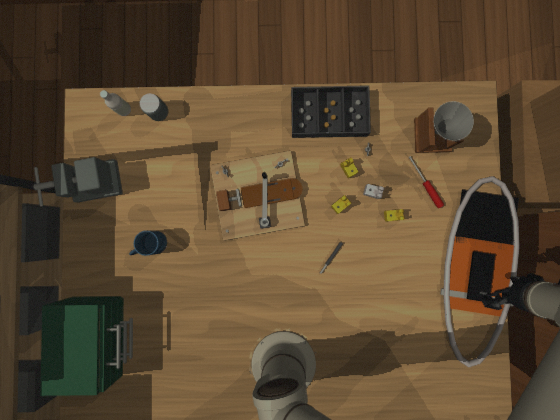

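View pics/side0.png

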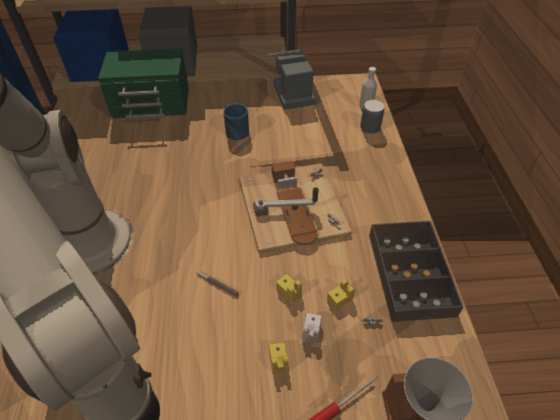

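The top view shows the jig board at about (258,195), with the spring housing on the left at (223,200), so jig +y is roughly world +y. The lever pivot is at (265,222) and the handle at (265,176).

Candidates for the block: silver (374,190), yellow (349,169), yellow (341,204) and yellow (394,215). Cast aluminium means the silver one at (374,190), which is (312,327) in the side view. I'll check it in one crop.

Run:
```python
from h import *
t=cv2.imread("pics/top0.png");s=cv2.imread("pics/side0.png")
a=cv2.resize(t[140:250,205:315],(400,400),interpolation=cv2.INTER_CUBIC)
b=cv2.resize(s[290:370,262:342],(400,400),interpolation=cv2.INTER_CUBIC)
cv2.imwrite("pics/crop0.png",np.hstack([a,b]))
hsv={}
for n,im in(("top",t),("side",s)):
    P=cloud(n,np.load(f"pics/{n}0.npy"))
    h=cv2.cvtColor(im,cv2.COLOR_BGR2HSV)
    roi=np.zeros(h.shape[:2],bool)
    X,Y,Z=P[...,0],P[...,1],P[...,2]
    reg=(X>250)&(X<700)&(Y>-450)&(Y<350)
    # silver block: low sat, bright, z>12
    m=reg&(Y<-150)&(h[...,1]<60)&(h[...,2]>90)&(Z>8)
    k,l,st,c=cv2.connectedComponentsWithStats(m.astype(np.uint8))
    for i in range(1,k):
        if st[i,4]>40:
            q=P[l==i];print(n,"silver",c[i].round(1),st[i,4],np.median(q,0).round(1),q[:,2].max().round(1))
            for lo,hi in((28,39),(42,60)):
                w=q[(q[:,2]>lo)&(q[:,2]<hi)]
                if len(w)>8:
                    r=cv2.minAreaRect(w[:,:2].astype(np.float32));print("  z",lo,hi,len(w),w.mean(0).round(1),np.round(r[0],1),np.round(r[1],1),round(r[2],1))
    for nm,lo,hi in(("board",14,22),("base",23,30),("housing",58,66),("arm",48,60),("handle",90,106)):
        w=P[reg&(Y>-120)&(X>330)&(Y<200)&(Z>lo)&(Z<hi)]
        if len(w)>5:
            r=cv2.minAreaRect(w[:,:2].astype(np.float32));print(n,nm,len(w),w.mean(0).round(1),np.round(r[0],1),np.round(r[1],1),round(r[2],1))
```

```text
top silver [373.2 190.7] 196 [ 568.3 -308.    33.7] 55.1
  z 28 39 143 [ 570.5 -305.6   33.4] [ 569.2 -310. ] [56.1 36.1] 75.4
  z 42 60 32 [ 563.9 -325.4   49.6] [ 564.2 -326. ] [15.5 31.5] 74.8
top board 3673 [556.6  73.5  17.8] [564.3  72.7] [259.5 290.4] 9.5
top base 1012 [573.3  36.2  25.9] [556.2  64.8] [249.8 279.8] 6.4
top housing 200 [542.2 170.5  61.3] [544.7 122.9] [155.  149.5] 87.3
top arm 360 [537.5  88.5  54.3] [538.  120.9] [156.9 158.3] 0.6
top handle 20 [620.8  49.6  99.3] [620.6  49.7] [13.4 12.5] 84.9
side silver [311.3 325.4] 357 [ 568.3 -315.5   34. ] 55.2
  z 28 39 265 [ 570.2 -309.3   33.7] [ 569.8 -312.1] [55.6 34.6] 76.4
  z 42 60 67 [ 564.5 -330.7   49.6] [ 564.2 -328.9] [17.4 32. ] 71.4
side board 3964 [557.2  59.   17.5] [562.8  71.8] [259.9 294. ] 9.1
side base 1182 [573.1  24.5  25.8] [558.2  56. ] [242.3 264.9] 3.9
side housing 191 [544.7 165.8  61.2] [548.5 121.7] [157.1 162. ] 88.2
side arm 514 [538.8  89.7  53.6] [541.4 119.8] [171.5 159.9] 0.8
side handle 31 [619.3  48.   97.1] [619.3  49.3] [13.6 16.4] 26.8
```

View pics/crop0.png

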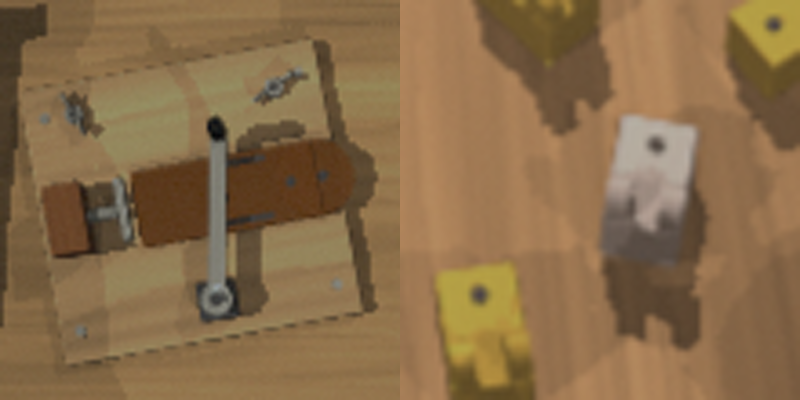

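The crop confirms the silver block at (374,190), with its ears towards the robot's right (-y) and its plain nose towards the jig. The wing nuts are on the far side of the board. Next I'll refine the jig pose and work out the first move.

```bash
cat >> h.py <<'E'
JY=9.3
def plan(x,y,z,ang):
    "shift/turn (normalised) from the measured pose to TCP (x,y,z), tool x axis at world angle ang"
    s=env.state();R=np.array(s["eef_rot"]);d=R.T@(np.array([x,y,z])-s["tool_pos"])
    a=np.degrees(np.arctan2(R[1,0],R[0,0]));sp=(a-ang+180)%360-180
    print("tcp",np.round(s["tool_pos"],1),"ang",round(a,1),"shift",np.round(d/500,4),"spin",round(sp/60,3),"rows>=",np.ceil(max(np.linalg.norm(d)/41.7,abs(sp)/7.16)))
E
python3 - <<'E'
from h import *
W=[]
for n in("top","side"):
    P=cloud(n,np.load(f"pics/{n}0.npy")).reshape(-1,3)
    a=np.radians(9.3);o=np.array([564,73])
    q=(P[:,:2]-o)@np.array([[np.cos(a),-np.sin(a)],[np.sin(a),np.cos(a)]]);Z=P[:,2]
    def fit(nm,m):
        w=P[m];r=cv2.minAreaRect(w[:,:2].astype(np.float32));qq=q[m]
        print(n,nm,len(w),np.round(r[0],1),np.round(r[1],1),round(r[2],1),"jig mid",((np.percentile(qq,2,0)+np.percentile(qq,98,0))/2).round(1),"z",np.median(w[:,2]).round(1))
        return w
    fit("housing",(abs(q[:,0])<50)&(q[:,1]>80)&(q[:,1]<145)&(Z>56)&(Z<67))
    fit("base",(abs(q[:,0])<45)&(q[:,1]>-135)&(q[:,1]<60)&(Z>22.5)&(Z<30))
    fit("plate",(abs(q[:,0])<40)&(q[:,1]>45)&(q[:,1]<80)&(Z>45)&(Z<60))
    fit("hub",(abs(q[:,0]+95)<30)&(abs(q[:,1]+10)<35)&(Z>45)&(Z<75))
    fit("handle",(Z>92)&(Z<106)&(abs(q[:,0])<120)&(abs(q[:,1])<100))
    # board edges by percentiles over strips
    b=(Z>13)&(Z<21.5)&(abs(q[:,0])<150)&(abs(q[:,1])<160)
    w=q[b]
    for i in(0,1):
        res=[]
        for c in np.arange(-110,111,20):
            k=w[abs(w[:,1-i]-c)<10][:,i]
            if len(k)>10: res.append((c,k.min(),k.max()))
        r=np.array(res);print(" edges",i,np.median(r[:,1]).round(1),np.median(r[:,2]).round(1),"slopes",np.polyfit(r[:,0],r[:,1],1)[0].round(3),np.polyfit(r[:,0],r[:,2],1)[0].round(3))
E
python3 -c "
from h import *
plan(620,49.5,170,1)"
```

```text
top housing 207 [545.  187.1] [63.4 36.4] 9.8 jig mid [ -0.  115.6] z 61.0
top base 938 [570.2  36.1] [ 88.3 194.7] 9.6 jig mid [  0.2 -39.7] z 25.7
top plate 56 [552.3 142.5] [54.2 19. ] 9.5 jig mid [-0.5 70.3] z 56.2
top hub 85 [479.2  49.3] [33.8 40.3] 82.2 jig mid [-86.3  -3.6] z 53.3
top handle 19 [621.1  48.9] [13.8 11.3] 45.4 jig mid [ 51.9 -32.4] z 99.6
 edges 0 -129.0 130.0 slopes -0.004 0.001
 edges 1 -133.2 145.2 slopes 0.005 0.006
side housing 197 [544.  185.5] [64.2 39.3] 9.3 jig mid [ -1.7 114.5] z 60.8
side base 1056 [569.5  34.4] [ 72.9 191.5] 9.8 jig mid [ -1.1 -40.4] z 25.6
side plate 92 [552.4 141. ] [55.7 20.4] 9.9 jig mid [-1.1 65.1] z 54.4
side hub 119 [478.8  51.8] [28.2 44.6] 79.6 jig mid [-87.8  -5.1] z 52.8
side handle 29 [619.3  49.3] [13.6 16.4] 26.8 jig mid [ 50.7 -32.3] z 98.6
 edges 0 -130.3 128.5 slopes -0.002 -0.004
 edges 1 -135.3 145.0 slopes 0.002 -0.018
tcp [ 277.6 -587.1  230.3] ang 25.3 shift [ 1.1634 -0.8579  0.1223] spin 0.405 rows>= 18.0
```

Jig origin is about (562.7, 78), yaw 9.5°. The pivot is at (470.7, 52.5), the handle at (620, 49), and the lever starts at about 0.19 rad. Moving towards the handle.

```bash
python3 -m crank '[[0.06,-0.043,0,0],[0.14,-0.1,0,0.05],[0.22,-0.16,0,0.1],[0.3,-0.22,0,0.2],[0.38,-0.28,0,0.25],[0.46,-0.33,0,0.3],[0.54,-0.39,0,0.35],[0.62,-0.45,0,0.4],[0.7,-0.51,0,0.4],[0.78,-0.57,0,0.4],[0.84,-0.62,0.02,0.4],[0.9,-0.67,0.04,0.4],[0.95,-0.7,0.04,0.4],[0.95,-0.7,0.04,0.4]]' 0.5 20; python3 -c "
from h import *
plan(620,49,170,-1.3);print(env.state()['joints'])"
```

```text
clock: 1.27
tool_pos: [551.8, -77.4, 212.2]
eef_rot: [[1.0, 0.023, -0.001], [0.023, -1.0, -0.0], [-0.001, 0.0, -1.0]]
ft_force: [0.4, -0.2, 0.2]
opening: 0.5
finger_force: 0.0
tcp [551.8 -77.4 212.2] ang 1.3 shift [ 0.1421 -0.2498  0.0842] spin 0.043 rows>= 4.0
[ 32.34861215  21.86695557 -33.79200494 103.26589085  13.98930973
  59.0858617  -95.49980878]
```

Joint 7 would run out of range on the arc, so I'll use the half-turned grasp instead (spin -180°).

```bash
python3 -m crank '[[0.05,-0.08,0.02,-0.11],[0.1,-0.16,0.04,-0.22],[0.14,-0.25,0.06,-0.34],[0.14,-0.25,0.06,-0.45],[0.14,-0.25,0.06,-0.57],[0.14,-0.25,0.06,-0.69],[0.14,-0.25,0.06,-0.81],[0.14,-0.25,0.06,-0.93],[0.14,-0.25,0.06,-1],[0.14,-0.25,0.06,-1]]' && python3 -m crank '[[0,0,0,-1],[0,0,0,-1],[0,0,0,-1],[0,0,0,-1],[0,0,0,-1],[0,0,0,-1],[0,0,0,-1],[0,0,0,-1],[0,0,0,-1],[0,0,0,-1]]' | tail -1 && python3 -m crank '[[0,0,0,-0.96],[0,0,0,-0.96],[0,0,0,-0.96],[0,0,0,-0.96],[0,0,0,-0.96],[0,0,0,-0.96],[0,0,0,-0.96],[0,0,0,-0.96],[0,0,0,-0.96],[0,0,0,-0.96]]'; python3 -c "
from h import *
plan(620,49,62,178.7);print(env.state()['joints'])
p,d=env.capture('wrist');cv2.imwrite('pics/w1.png',p)"
```

```text
clock: 2.1
tool_pos: [618.4, 47.2, 181.9]
eef_rot: [[0.478, 0.878, -0.001], [0.878, -0.478, 0.0], [-0.0, -0.001, -1.0]]
ft_force: [0.2, -0.1, -0.5]
opening: 0.501
finger_force: 0.0
finger_force: 0.0
clock: 3.77
tool_pos: [618.6, 47.4, 182.2]
eef_rot: [[-1.0, 0.025, -0.001], [0.025, 1.0, 0.0], [0.001, 0.0, -1.0]]
ft_force: [-0.2, 0.4, -0.8]
opening: 0.499
finger_force: 0.0
tcp [618.6  47.4 182.2] ang 178.6 shift [-0.003   0.0032  0.2404] spin -0.002 rows>= 3.0
[ 38.65857655  46.97770373 -70.58994963  95.03008531  46.27438
  72.4497853   47.03156394]
```

View pics/w1.png

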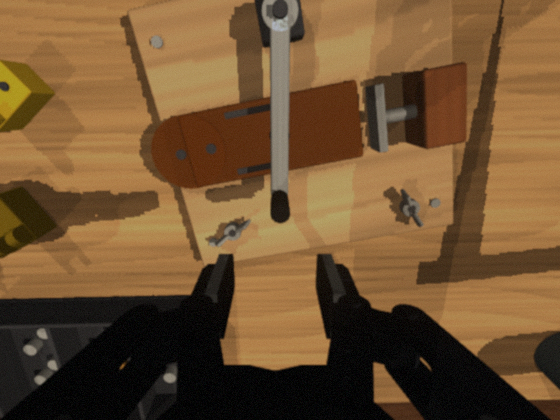

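The handle at (280,210) is centred between the fingers. Descending, then sweeping along the arc.

```bash
python3 -m crank '[[0,0,0.06,0],[0,0.003,0.12,0],[0,0.003,0.18,0],[0,0.003,0.22,0],[-0.003,0.003,0.237,0],[-0.003,0.003,0.237,0]]' 0.5
python3 - <<'E'
from h import *
plan(620,49,62,178.7)
s=env.state();R=np.array(s["eef_rot"]);p=s["tool_pos"]
pv=np.array([470.7,52.5]);a0=np.degrees(np.arctan2(p[1]-pv[1],p[0]-pv[0]));print("start ang",a0)
for k in range(0,80,4):
    a=np.radians(-1.3-k);t=np.r_[pv+149.8*np.array([np.cos(a),np.sin(a)]),p[2]]
    print(k,np.round(R.T@(t-p)/500,3),round(k/60,3))
E
```

```text
clock: 4.32
tool_pos: [619.2, 48.4, 62.2]
eef_rot: [[-1.0, 0.022, -0.003], [0.022, 1.0, -0.001], [0.003, -0.001, -1.0]]
ft_force: [0.1, 0.1, 0.9]
opening: 0.504
finger_force: 0.0
tcp [619.2  48.4  62.2] ang 178.8 shift [-0.0015  0.0013  0.0003] spin 0.001 rows>= 1.0
start ang -1.5991783958761798
0 [-0.002  0.002 -0.   ] 0.0
4 [-0.002 -0.019  0.   ] 0.067
8 [ 0.001 -0.04   0.   ] 0.133
12 [ 0.004 -0.061  0.   ] 0.2
16 [ 0.009 -0.081  0.   ] 0.267
20 [ 0.016 -0.101  0.   ] 0.333
24 [ 0.024 -0.12   0.   ] 0.4
28 [ 0.033 -0.139  0.   ] 0.467
32 [ 0.043 -0.157  0.   ] 0.533
36 [ 0.055 -0.174  0.   ] 0.6
40 [ 0.068 -0.191  0.   ] 0.667
44 [ 0.082 -0.206  0.   ] 0.733
48 [ 0.097 -0.221  0.   ] 0.8
52 [ 0.113 -0.234  0.001] 0.867
56 [ 0.13  -0.247  0.001] 0.933
60 [ 0.148 -0.258  0.001] 1.0
64 [ 0.166 -0.268  0.001] 1.067
68 [ 0.185 -0.276  0.001] 1.133
72 [ 0.205 -0.283  0.001] 1.2
76 [ 0.225 -0.289  0.001] 1.267
```

```bash
python3 -m crank '[[-0.002,-0.019,0,0.067],[0.001,-0.04,0,0.133],[0.004,-0.06,0,0.2],[0.009,-0.081,0,0.267],[0.016,-0.101,0,0.333],[0.024,-0.12,0,0.4],[0.033,-0.139,0,0.467],[0.043,-0.157,0,0.533],[0.055,-0.174,0,0.6],[0.068,-0.19,0,0.667],[0.082,-0.206,0,0.733],[0.097,-0.22,0,0.8],[0.113,-0.234,0,0.867],[0.13,-0.247,0,0.933],[0.148,-0.258,0,1],[0.148,-0.258,0,1]]'
python3 - <<'E'
from h import *
s=env.state();R=np.array(s["eef_rot"]);p=s["tool_pos"];print(s["joints"].round(0))
pv=np.array([470.7,52.5])
for k in range(60,86,4):
    a=np.radians(-1.3-k);t=np.r_[pv+149.8*np.array([np.cos(a),np.sin(a)]),62]
    print(k,np.round(R.T@(t-p)/500,3),round(k/60-1,3))
E
```

```text
clock: 5.65
tool_pos: [543.8, -80.0, 65.9]
eef_rot: [[-0.479, 0.878, 0.001], [0.878, 0.479, -0.002], [-0.003, 0.0, -1.0]]
ft_force: [0.5, -0.2, -0.7]
opening: 0.502
finger_force: 0.0
[ 47.  42. -55. 110.  44.  52.  -2.]
60 [ 0.003 -0.001  0.008] 0.0
64 [ 0.004 -0.022  0.008] 0.067
68 [ 0.006 -0.043  0.008] 0.133
72 [ 0.01  -0.063  0.008] 0.2
76 [ 0.015 -0.084  0.008] 0.267
80 [ 0.021 -0.103  0.008] 0.333
84 [ 0.029 -0.123  0.008] 0.4
```

```bash
python3 -m crank '[[0.003,-0.022,0,0.067],[0.006,-0.043,0,0.133],[0.01,-0.063,0,0.2],[0.015,-0.084,0,0.267],[0.021,-0.103,0,0.333],[0.028,-0.12,0,0.39],[0.028,-0.12,0,0.39],[0.028,-0.12,0,0.39],[0.028,-0.12,-0.1,0.39],[0.028,-0.12,-0.18,0.39],[0.028,-0.12,-0.25,0.39],[0.028,-0.12,-0.25,0.39]]'
python3 - <<'E'
from h import *
p,d=env.capture('wrist');cv2.imwrite('pics/w2.png',p)
p,d=env.capture('side');P=cloud('side',d).reshape(-1,3)
w=P[(P[:,2]>92)&(P[:,2]<104)&(abs(P[:,0]-510)<60)&(abs(P[:,1]+90)<60)]
h=np.median(w,0);print(len(w),h);pv=np.array([470.7,52.5])
a=np.degrees(np.arctan2(h[1]-pv[1],h[0]-pv[0]));print("lever rad",np.radians(9.5-a))
plan(569.5,-311,190,75.5);print(env.state()['joints'].round(0))
E
```

```text
clock: 6.65
tool_pos: [490.7, -94.3, 196.8]
eef_rot: [[-0.1, 0.995, 0.012], [0.995, 0.1, -0.002], [-0.003, 0.012, -1.0]]
ft_force: [1.3, -0.2, -0.5]
opening: 0.501
finger_force: 0.0
34 [494.41323526 -96.67123862  98.98292786]
lever rad 1.5789551722030075
tcp [487.  -95.4 191.5] ang 95.6 shift [-0.4452  0.1219  0.0044] spin 0.336 rows>= 6.0
[ 59.  26. -63. 112.  27.  58. -11.]
```

View pics/w2.png

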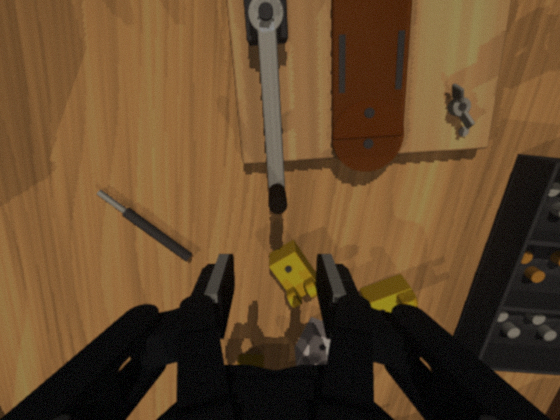

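The lever is open at about 1.58 rad, and the handle is clear at (277,197). Now over to the silver block.

```bash
python3 -m crank '[[-0.07,0.02,0,0.06],[-0.14,0.04,0,0.12],[-0.21,0.06,0,0.18],[-0.28,0.08,0,0.24],[-0.35,0.1,0,0.3],[-0.41,0.115,0,0.336],[-0.445,0.122,0,0.336],[-0.445,0.122,0,0.336],[-0.445,0.122,0,0.336]]' 0.7
python3 - <<'E'
from h import *
s=env.state();R=np.array(s["eef_rot"]);p=s["tool_pos"]
im,d=env.capture('wrist');cv2.imwrite('pics/w3.png',im)
m=env.camera_model('wrist');K=np.array(m["K"]);T=np.array(m["tool_from_camera"])
v,u=np.mgrid[:420,:560];c=np.stack([u,v,np.ones_like(u)],-1)@np.linalg.inv(K).T*d[...,None]
P=(c@T[:3,:3].T+T[:3,3])@R.T+p
h=cv2.cvtColor(im,cv2.COLOR_BGR2HSV)
for lo,hi in((29,38),(40,58)):
    k=(d>0)&(P[...,2]>lo)&(P[...,2]<hi)&(np.hypot(P[...,0]-569.5,P[...,1]+311)<45)
    w=P[k];r=cv2.minAreaRect(w[:,:2].astype(np.float32));print(lo,len(w),w.mean(0).round(1),np.round(r[0],1),np.round(r[1],1),round(r[2],1))
plan(569.5,-311,9,75.5);print(s['joints'].round(0))
E
```

```text
clock: 7.5
tool_pos: [566.1, -311.4, 186.9]
eef_rot: [[0.253, 0.967, -0.002], [0.967, -0.253, 0.002], [0.001, -0.003, -1.0]]
ft_force: [0.5, 2.1, -0.2]
opening: 0.698
finger_force: 0.0
29 1622 [ 569.4 -304.2   34.5] [ 567.9 -309.3] [55.6 36.2] 73.6
40 405 [ 563.3 -324.7   49.7] [ 562.6 -326.6] [17.5 33.9] 72.8
tcp [ 566.3 -309.7  187.4] ang 75.4 shift [-0.0015  0.0078  0.3568] spin -0.001 rows>= 5.0
[ 60.  38. -50.  91.  31.  66. -11.]
```

View pics/w3.png

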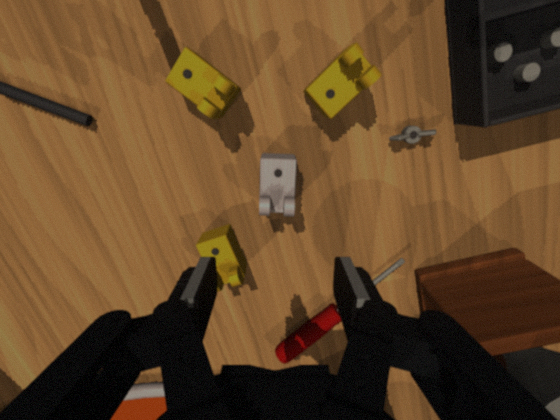

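The block is at (278,182) in the wrist view, square between the fingers, with nothing in their way. Descending and gripping.

```bash
python3 -m crank '[[0,0.006,0.07,0.012],[0,0.006,0.14,0.012],[0,0.006,0.21,0.012],[0,0.006,0.28,0.012],[0,0.006,0.33,0.012],[0,0.006,0.35,0.012],[0,0.006,0.362,0.012],[0,0.006,0.362,0.012]]' 0.7 && python3 -m crank '[[0,0,0,0],[0,0,0,0],[0,0,0,0],[0,0,0,0],[0,0,0,0],[0,0,0,0],[0,0,0,0],[0,0,0,0],[0,0,0,0],[0,0,0,0]]' 0.2 50 && python3 -m crank '[[0,0,-0.05,0],[0,0,-0.12,0],[0,0,-0.18,0],[0,0,-0.18,0]]'
```

```text
clock: 8.22
tool_pos: [569.5, -310.3, 7.6]
eef_rot: [[0.263, 0.965, -0.001], [0.965, -0.263, 0.001], [0.001, -0.001, -1.0]]
ft_force: [-0.2, -1.2, 0.5]
opening: 0.698
finger_force: 0.0
clock: 9.05
tool_pos: [571.1, -312.3, 10.4]
eef_rot: [[0.265, 0.964, 0.003], [0.964, -0.265, -0.002], [-0.001, 0.003, -1.0]]
ft_force: [-1.3, 1.0, 7.6]
opening: 0.408
finger_force: 52.0
clock: 9.38
tool_pos: [573.9, -313.1, 105.3]
eef_rot: [[0.265, 0.964, 0.01], [0.964, -0.265, -0.005], [-0.002, 0.01, -1.0]]
ft_force: [1.2, 0.4, -0.7]
opening: 0.414
finger_force: 51.1
```

```bash
python3 -m crank '[[0,0,-0.04,0],[0,0,-0.06,0],[0,0,-0.06,0],[0,0,-0.06,0]]'
python3 - <<'E'
from h import *
plan(564.2,69,137,99.5)
s=env.state();R=np.array(s["eef_rot"]);p=s["tool_pos"]
im,d=env.capture('top');P=cloud('top',d).reshape(-1,3)
k=(np.hypot(P[:,0]-p[0],P[:,1]-p[1])<60)
for c in("side",):
    im,d=env.capture(c);cv2.imwrite('pics/s4.png',im);P=cloud(c,d).reshape(-1,3)
    q=(P-p)@R
    k=(abs(q[:,1])<22)&(abs(q[:,0])<40)&(q[:,2]<14)&(q[:,2]>-60);q=q[k];print(len(q),np.percentile(q,[1,50,99],axis=0).round(1))
    print("uv",cv2.projectPoints(p.reshape(1,3),cv2.Rodrigues(np.array(env.camera_model(c)["R"]))[0],np.array(env.camera_model(c)["t"]),np.array(env.camera_model(c)["K"]),None)[0].ravel())
E
```

```text
clock: 9.72
tool_pos: [569.7, -312.1, 128.3]
eef_rot: [[0.265, 0.964, 0.001], [0.964, -0.265, -0.001], [-0.0, 0.001, -1.0]]
ft_force: [-0.5, -0.3, -3.0]
opening: 0.413
finger_force: 51.1
tcp [ 569.7 -312.1  128.3] ang 74.6 shift [ 0.732  -0.2127 -0.018 ] spin -0.415 rows>= 10.0
508 [[-28.  -21.3 -50.2]
 [-15.8  -0.3 -22.1]
 [ 19.   21.4  10.3]]
uv [314.17637498 303.77978661]
```

The block sits true in the hand: its underside is 10 mm past the TCP and it is centred. Carrying it to the jig.

```bash
python3 -m crank '[[0.05,-0.015,-0.02,0],[0.11,-0.03,-0.02,-0.05],[0.18,-0.05,-0.02,-0.1],[0.25,-0.07,-0.02,-0.15],[0.32,-0.09,-0.02,-0.2],[0.39,-0.11,-0.02,-0.25],[0.46,-0.13,-0.02,-0.3],[0.53,-0.154,-0.02,-0.35],[0.59,-0.17,-0.02,-0.4],[0.65,-0.19,-0.02,-0.415],[0.7,-0.2,-0.02,-0.415],[0.732,-0.213,-0.02,-0.415],[0.732,-0.213,-0.02,-0.415],[0.732,-0.213,-0.02,-0.415],[0.732,-0.213,-0.02,-0.415],[0.732,-0.213,-0.02,-0.415]]'
python3 - <<'E'
from h import *
plan(564.2,69,37,99.5);s=env.state();print(s['joints'].round(0))
R=np.array(s["eef_rot"]);p=s["tool_pos"]
im,d=env.capture('wrist');m=env.camera_model('wrist');K=np.array(m["K"]);T=np.array(m["tool_from_camera"])
v,u=np.mgrid[:420,:560];c=np.stack([u,v,np.ones_like(u)],-1)@np.linalg.inv(K).T*d[...,None]
P=((c@T[:3,:3].T+T[:3,3])@R.T+p).reshape(-1,3)[d.ravel()>0]
a=np.radians(9.5);q=(P[:,:2]-[562.7,78])@np.array([[np.cos(a),-np.sin(a)],[np.sin(a),np.cos(a)]])
for nm,k in(("housing",(abs(q[:,0])<50)&(q[:,1]>80)&(q[:,1]<145)&(P[:,2]>57)&(P[:,2]<67)),("plate",(abs(q[:,0])<40)&(q[:,1]>45)&(q[:,1]<75)&(P[:,2]>52)&(P[:,2]<62))):
    w=P[k]
    if len(w)>9:
        r=cv2.minAreaRect(w[:,:2].astype(np.float32));print(nm,len(w),np.round(r[0],1),np.round(r[1],1),round(r[2],1),"jig",np.percentile(q[k],[2,98],axis=0).round(1).tolist(),w[:,2].mean().round(1))
print("tcp jig",(p[:2]-[562.7,78])@np.array([[np.cos(a),-np.sin(a)],[np.sin(a),np.cos(a)]]))
cv2.imwrite('pics/w5.png',im)
E
```

```text
clock: 11.15
tool_pos: [563.8, 67.6, 137.4]
eef_rot: [[-0.164, 0.987, -0.001], [0.987, 0.164, -0.001], [-0.001, -0.001, -1.0]]
ft_force: [0.1, -0.0, -2.6]
opening: 0.409
finger_force: 51.0
tcp [563.8  67.6 137.4] ang 99.4 shift [0.0028 0.0015 0.2008] spin -0.001 rows>= 3.0
[ 32.  37. -56. 105.  36.  58. -29.]
housing 6351 [543.4 188.5] [64.2 36.1] 9.2 jig [[-31.1, 94.7], [29.4, 129.0]] 62.5
plate 958 [550.8 143. ] [56.1 16.7] 9.4 jig [[-27.6, 57.8], [25.6, 65.2]] 58.5
tcp jig [ -0.65148868 -10.43905624]
```

View pics/w5.png

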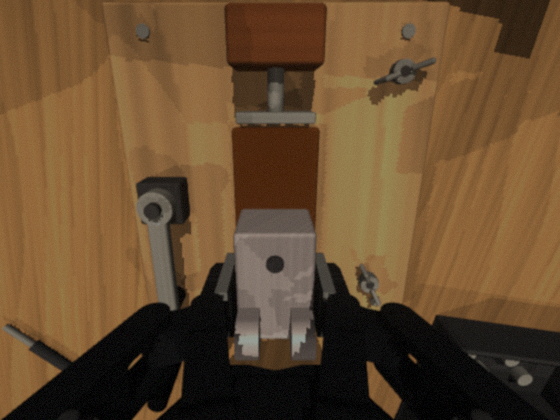

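The block at (275,270) hangs square and centred before the stop plate at (276,118). The lever, at (160,260), is clear. Lowering.

```bash
python3 -m crank '[[0,0,0.05,0],[0,0,0.1,0],[0,0,0.15,0],[0,0,0.18,0],[0,0,0.19,0],[0,0,0.19,0],[0,0,0.19,0],[0,0,0.19,0]]' && python3 -m crank '[[0,0,0.003,0],[0,0,0.006,0],[0,0,0.008,0],[0,0,0.01,0],[0,0,0.01,0],[0,0,0.01,0],[0,0,0.01,0]]'
```

```text
clock: 11.87
tool_pos: [565.0, 69.7, 44.5]
eef_rot: [[-0.165, 0.986, 0.002], [0.986, 0.165, 0.0], [0.0, 0.002, -1.0]]
ft_force: [0.8, 0.7, -1.6]
opening: 0.412
finger_force: 50.9
clock: 12.45
tool_pos: [563.9, 69.3, 38.2]
eef_rot: [[-0.166, 0.986, 0.0], [0.986, 0.166, 0.0], [0.0, 0.0, -1.0]]
ft_force: [0.5, -0.4, -2.3]
opening: 0.409
finger_force: 50.9
```

```bash
python3 -m crank '[[0,0,0.001,0],[0,0,0.002,0],[0,0,0.003,0],[0,0,0.003,0],[0,0,0.003,0],[0,0,0.003,0]]' | head -4 && python3 -m crank '[[0,0,0.001,0],[0,0,0.002,0],[0,0,0.003,0],[0,0,0.003,0],[0,0,0.003,0],[0,0,0.003,0]]'
```

```text
clock: 12.95
tool_pos: [563.9, 69.3, 36.6]
eef_rot: [[-0.166, 0.986, 0.0], [0.986, 0.166, 0.0], [0.0, 0.0, -1.0]]
ft_force: [0.2, 0.5, -2.0]
clock: 13.45
tool_pos: [564.0, 69.4, 36.4]
eef_rot: [[-0.166, 0.986, 0.0], [0.986, 0.166, -0.001], [-0.001, 0.0, -1.0]]
ft_force: [-4.1, -2.3, 10.2]
opening: 0.412
finger_force: 52.5
```

```bash
python3 -m crank '[[0.005,0,-0.002,0],[0.012,0,-0.002,0],[0.02,0,-0.002,0],[0.03,0,-0.002,0],[0.04,0,-0.002,0],[0.05,0,-0.002,0],[0.056,0,-0.002,0],[0.06,0,-0.002,0],[0.06,0,-0.002,0],[0.06,0,-0.002,0],[0.06,0,-0.002,0]]'
python3 - <<'E'
from h import *
p,d=env.capture('wrist');cv2.imwrite('pics/w6.png',p[0:360,130:430])
s=env.state();print(s['ft_force'],s['tool_pos'])
E
```

```text
clock: 14.37
tool_pos: [559.0, 99.9, 36.4]
eef_rot: [[-0.166, 0.986, 0.001], [0.986, 0.166, 0.001], [0.001, 0.001, -1.0]]
ft_force: [0.6, 1.8, 4.4]
opening: 0.411
finger_force: 51.8
[-0.04632977  1.27933836  4.46692975] [559.02836657  99.8782343   36.41753065]
```

View pics/w6.png

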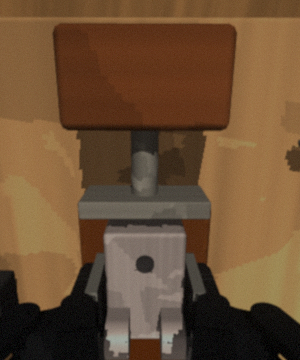

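The block (145,265) is square and centred, with its nose a few mm short of the plate at (145,205). Now a slow push while watching the force.

```bash
for i in 1; do python3 -m crank '[[0.002,0,0,0],[0.004,0,0,0],[0.006,0,0,0],[0.008,0,0,0],[0.01,0,0,0],[0.012,0,0,0],[0.012,0,0,0],[0.012,0,0,0]]' | head -4; python3 -m crank '[[0.002,0,0,0],[0.004,0,0,0],[0.006,0,0,0],[0.008,0,0,0],[0.008,0,0,0],[0.008,0,0,0]]' | head -4; python3 -m crank '[[0.002,0,0,0],[0.004,0,0,0],[0.006,0,0,0],[0.006,0,0,0],[0.006,0,0,0]]'; done
```

```text
clock: 15.08
tool_pos: [558.6, 103.2, 36.4]
eef_rot: [[-0.164, 0.986, 0.001], [0.986, 0.164, -0.002], [-0.002, 0.0, -1.0]]
ft_force: [-0.3, -3.1, 7.1]
clock: 15.58
tool_pos: [558.2, 105.6, 36.4]
eef_rot: [[-0.163, 0.987, 0.001], [0.987, 0.163, -0.004], [-0.004, 0.0, -1.0]]
ft_force: [0.3, -6.2, 8.6]
clock: 16.0
tool_pos: [557.8, 107.8, 36.4]
eef_rot: [[-0.163, 0.987, 0.001], [0.987, 0.163, -0.005], [-0.005, -0.0, -1.0]]
ft_force: [0.4, -6.7, 9.5]
opening: 0.412
finger_force: 52.4
```

```bash
cat > meas.py <<'E'
from h import *
s=env.state();R=np.array(s["eef_rot"]);p=s["tool_pos"]
im,d=env.capture('wrist');m=env.camera_model('wrist');K=np.array(m["K"]);T=np.array(m["tool_from_camera"])
v,u=np.mgrid[:420,:560];c=np.stack([u,v,np.ones_like(u)],-1)@np.linalg.inv(K).T*d[...,None]
P=((c@T[:3,:3].T+T[:3,3])@R.T+p).reshape(-1,3)[d.ravel()>0]
a=np.radians(9.4);q=(P[:,:2]-[562.7,78])@np.array([[np.cos(a),-np.sin(a)],[np.sin(a),np.cos(a)]]);Z=P[:,2]
g=lambda k:np.percentile(q[k],[2,98],axis=0)
H=g((abs(q[:,0])<50)&(q[:,1]>85)&(q[:,1]<145)&(Z>59)&(Z<67))
L=g((abs(q[:,0])>20)&(abs(q[:,0])<27)&(q[:,1]>45)&(q[:,1]<88)&(Z>53)&(Z<62))
B=g((abs(q[:,0])<13)&(q[:,1]>0)&(q[:,1]<70)&(Z>57.0)&(Z<64))
print("housing y",H[:,1].round(1),"x mid",H[:,0].mean().round(1),"plate y",L[:,1].round(1),"gap",(H[0,1]-L[1,1]).round(1),"(rest ~29.5 ->comp)",(29.5-H[0,1]+L[1,1]).round(1),"block nose y",B[1,1].round(1))
print("F",s["ft_force"].round(1),s["tool_pos"].round(1),"tcp jig",((p[:2]-[562.7,78])@np.array([[np.cos(a),-np.sin(a)],[np.sin(a),np.cos(a)]])).round(1),"speed",np.abs(s["joint_velocities"]).max().round(2))
E
python3 meas.py
```

```text
housing y [ 95.4 129.3] x mid -1.1 plate y [60.4 68. ] gap 27.4 (rest ~29.5 ->comp) 2.1 block nose y 67.2
F [ 0.4 -6.7  9.5] [557.8 107.8  36.4] tcp jig [ 0.1 30.2] speed 0.12
```

Compression is about 2 mm. Pushing on about 9 mm and easing the down-load a little.

```bash
python3 -m crank '[[0.002,0,-0.001,0],[0.004,0,-0.001,0],[0.006,0,-0.001,0],[0.008,0,-0.001,0],[0.01,0,-0.001,0],[0.012,0,-0.001,0],[0.014,0,-0.001,0],[0.016,0,-0.001,0],[0.018,0,-0.001,0],[0.018,0,-0.001,0],[0.018,0,-0.001,0],[0.018,0,-0.001,0]]'; python3 meas.py
```

```text
clock: 17.05
tool_pos: [556.5, 115.1, 36.4]
eef_rot: [[-0.162, 0.987, 0.0], [0.987, 0.162, -0.007], [-0.007, -0.001, -1.0]]
ft_force: [0.3, -9.5, 7.1]
opening: 0.409
finger_force: 52.1
housing y [ 95.6 129.4] x mid -1.1 plate y [48.  75.3] gap 20.3 (rest ~29.5 ->comp) 9.2 block nose y 69.1
F [ 0.3 -9.5  7.1] [556.5 115.1  36.4] tcp jig [-0.  37.6] speed 0.15
```

```bash
python3 -m crank '[[0.002,0,0,0],[0.004,0,0,0],[0.006,0,0,0],[0.006,0,0,0],[0.006,0,0,0],[0.006,0,0,0],[0.006,0,0,0],[0.006,0,0,0],[0.006,0,0,0],[0.006,0,0,0],[0.006,0,0,0],[0.006,0,0,0]]'; python3 meas.py
python3 - <<'E'
from h import *
im,d=env.capture('side');cv2.imwrite('pics/s7.png',cv2.resize(im[140:260,220:380],(640,480),interpolation=cv2.INTER_CUBIC))
E
```

```text
clock: 18.1
tool_pos: [556.2, 117.3, 36.4]
eef_rot: [[-0.161, 0.987, 0.0], [0.987, 0.161, -0.008], [-0.008, -0.001, -1.0]]
ft_force: [2.0, -11.0, 6.4]
opening: 0.407
finger_force: 52.2
housing y [ 95.8 129.3] x mid -1.1 plate y [46.6 77.5] gap 18.3 (rest ~29.5 ->comp) 11.2 block nose y 69.2
F [  2.  -11.    6.4] [556.2 117.3  36.4] tcp jig [-0.  39.8] speed 0.08
```

View pics/s7.png

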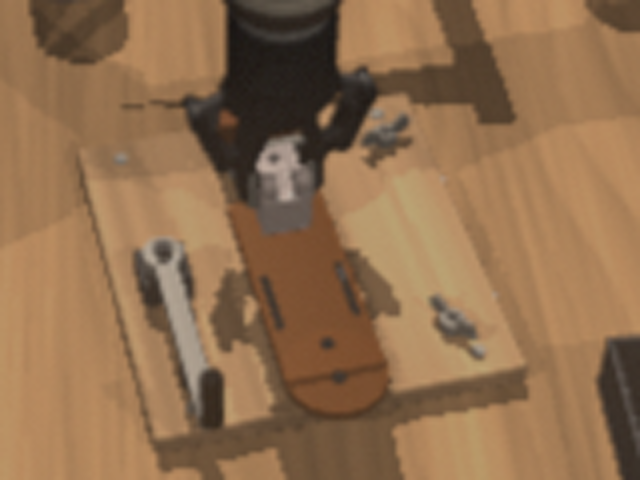

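The side view shows the block (285,185) standing flat and centred on the base, the lever (185,330) swung fully clear and the wing nuts undisturbed. Compression is about 11–12 mm with a push of about 10 N, and the arm is steady, so I'm handing in.

```bash
python3 -c "
from workcell import env
print(env.hand_in())"
```

```text
the job is handed in; nothing more can be done
None
```

Job handed in (no verdict came back): the lever is open at about 1.58 rad, and the block is held flat and square against the plate with the spring compressed about 11 mm, a push of about 11 N at the wrist (about 10 N on the plate by the spring rate), and the other things left where they were.

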